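Set the buff collar on the spindle flat and hold it against its spring

TASK

The polishing spindle needs its collar back: grip the bare shaft with one finger on its milled flat and turn it until that flat faces the brass pointer on the housing. Then slip the set-screw collar over the shaft with the thumbscrew on the flat side, press it level against the sprung washer until the washer is at least half-way down, and finish while still gripping and holding it there. Leave the other things on the bench where they are.

Things in the scene. Friction and masses are not known exactly. Their poses are not given: they have to be found in the camera images.
- axis (a point): point on the upright spindle's axis 80 mm above the bench (top of the sprung washer when up). On the fixed round grey housing (124 mm foot, 48 mm high, then a boss 48 mm wide up to 60 mm). Its x axis points level from the spindle to the brass pointer, a bar ending in a point 81 mm from the axis, 42 to 50 mm above the bench; z is up
- spindle (a joint): angle of the upright steel shaft, rad: 0 when its flat faces the pointer, growing anticlockwise seen from above. Light friction (0.06 N m); it stays where left. Shaft 20 mm in diameter with one flat (D-shaped): 15.5 mm across flat and back, 20 mm across the round sides; top 120 mm above the bench, grip it 80 to 120 mm up
- flat_face (a point): the middle of the milled flat's face on the shaft (16 mm wide, 74 to 118 mm above the bench), at 105 mm, 5.5 mm from the spindle axis; it turns with the shaft, its x axis is the flat's outward direction
- washer (a joint): how far the brass washer (38 mm diameter, 4 mm thick) is pressed down from its top position, m: 0 up (its top 80 mm above the bench), 0.010 fully down. Its spring pushes up with 2.6 N at the top and 9 N at the bottom
- collar_mid (a point): centre, half-way up, of the loose steel collar: a ring 22 mm high, 39 mm outside, bore 24 mm, about 0.12 kg, lying flat on the bench. Two flat grip sides, 42 mm apart, 20 mm long, face its y and -y; a thumbscrew points along its x, half-way up. The screw's tip (5 mm thick) reaches into the bore to 7.5 mm from the centre, so it passes the shaft only on the flat's side
- screw_head (a point): the outer end of the collar's thumbscrew (head 13 mm diameter, 8 mm long), 37 mm from the collar's centre along its x
- burnisher: loose steel burnisher with a wood handle, 145 mm long along its x, 16 mm high; origin at its middle; leave alone
- mallet: loose mallet with a white nylon head, 250 mm long along its x, 44 mm high; leave alone
- ring_clamp: loose boxwood ring clamp, 135 mm long along its x, 25 mm high; leave alone
- ring_tree: loose grey cast ring tree standing upright, 60 to 75 mm across, 120 mm high; origin under its middle; leave alone
Things that resemble listed ones, but are neither listed nor needed, are in the scene too. Leave any brown or green look-alike of the part that bears collar_mid alone.

How it is judged:
By the outcome, as a careful person would: the job done as asked, in the order asked, and still so for the second after the job is handed in, while the arm keeps its last pose, push and grip.
It also fails if it takes over 53 s, if anything falls off the work surface, if the arm or the gripper's body presses on something with over 40 N, if the wrist force passes 120 N, or if a joint passes its speed limit or range.

ROBOT

A 7-joint arm with a two-finger parallel gripper is mounted at the origin on the work surface. World frame = base frame: x ahead of the robot, y to its left, z up, the work surface at z = 0. Lengths are in m, angles in rad, forces in N, time in s.
With the tool pointing down it reaches from about 0.4 to 0.875 m from the base axis. Payload 19.3 kg.
Tool frame: the origin (TCP) lies at the very end of the fingers, on their centre line; the grasp point (between the pads) lies 19 mm behind it; z points along the fingers, y is the line along which they close (so a half turn about z gives the same grasp; the last joint's range is limited). The gripper opens to 85 mm and grips with 20 to 120 N. Pads are 22 mm wide; open, the fingers measure 114 mm over their backs; the gripper's body (76 mm by 85 mm) begins 54 mm behind the grasp point. The pads swing forward as they close: fully open they stand 13 mm farther back than shut.
Start: joints at [1.219, 0.521, -0.036, 1.599, 0.021, 1.021, -0.113], TCP at [0.174, -0.6, 0.231] pointing down, gripper open.
Joint ranges: [-2.91, 2.91], [-0.3, 2.13], [-1.5, 1.42], [0.17, 2.43], [-1.26, 4.41], [0.16, 1.93], [-2.52, 2.52]. Speed limits (rad/s): [1.89, 1.89, 2.39, 2.39, 3.01, 3.01, 3.01].

INTERFACE

Orientations are given as [roll, pitch, yaw] about the fixed x, y, z axes, in that order (R = Rz(yaw) Ry(pitch) Rx(roll)).
In Python, from workcell import bot gives the robot as it stands.
- The arm moves only by the tool jog_arm, never from a script. Its argument "motion" is a list of rows, each a list of 5 numbers: the shift along the tool's x, y, z scaled (see below), then the turn about the tool's z scaled (see below), then the opening, from 0 (shut) to 1 (fully open). A call has 1 to 12 rows; each row shifts and turns the commanded pose from where the row before left it, along the tool's axes as they then stand; what a row does not reach is not made up. The controller multiplies each number of a shift by 30 mm and each number of a turn by 0.08 rad. A row lasts 1/10 s, in which the tool goes at most 50 mm and 8.59 degrees, less where a joint would pass 70% of its speed; a pose out of reach is approached as far as the arm can. A call with a number of a shift or a turn outside -1 to 1 is refused whole. A call with a gripper value outside its range is refused whole. The fingers move at their own pace and stop on an object; "newtons" is the grip in N (left out, the last holds). Time passes only in rows, so rows that do not move let the fingers close. It gives the time, the measured TCP pose, the force, the opening and the grip force at its end, in the units of the state.
- bot.observe(): the state, without advancing time (a new reading comes with each control period).
- bot.grab_frame(name): name is "side" or "top"; returns a dict with "pixels" (480x640x3 uint8, red, green, blue), "fovy" (degrees; the focal length in pixels is half the picture's height over the tangent of half this angle, whatever the lens; pixels are square), "cx", "cy" (the principal point, pixels), "k1" (the pictures are not rectified: a ray, as slopes to the right and down, at radius r is drawn at 1 + k1 r^2 times it, then the intrinsics apply), "rvec" (rotation vector, rad) and "tvec" (3), from world to camera coordinates, as OpenCV has them. Camera axes: x right, y down, z forward; pixel columns grow to the right and rows downward; lengths in m; the calibration is good to about 2 mm. A picture is of the moment at which its call begins. There is no depth.
- bot.job_done(): hands the job in; it is judged then, once.
The state is a dict: "clock": time; "qpos": joint angles; "qd": joint speeds; "joint_efforts": joint torques, N m; "position": TCP position; "tool_rot": TCP orientation; "force": force on the tool from outside, world axes, zero at the start; "moment": the same for the moment, N m; "grip_width": finger opening in m; "finger_force": force on a finger pad.
Only numpy, scipy, OpenCV 4.12 (cv2) and the standard library are available. Lean on these libraries where they do the work, as an engineer would, in place of code of your own. Each camera call takes 0.05 s, during which the arm holds its last target. There are 200 camera calls.

## Working session

There is one attempt and no reset: what is moved stays moved. The work goes in short steps, Python scripts to look and compute and a tool call to move; the robot and the scene stay as the last step left them, time stands still between calls to the robot, and variables do not carry over. Pictures are saved under pics/ and viewed, at most 13 in all, crops included, and the job is handed in when it is done.

Besides the shell and the picture viewer there is one more tool, called after "Emit:" as name(argument=value, ...), one argument or row to a line, values as JSON. jog_arm: Moves the arm, as the interface text tells. Shifts and turns lie within -1 to 1; 1 stands for 30 mm of shift or 0.08 rad of turn. Its arguments: {"type":"object","properties":{"motion":{"type":"array","items":{"type":"array","items":{"type":"number"}}},"newtons":{"type":"number"}},"required":["motion"]}

```bash
mkdir -p pics; cat > h.py <<'E'
import numpy as np, cv2
from workcell import bot
def cam(f):
    p=f["pixels"]; F=p.shape[0]/2/np.tan(np.radians(f["fovy"])/2)
    R=cv2.Rodrigues(np.array(f["rvec"],float))[0]; t=np.array(f["tvec"],float)
    K=np.array([[F,0,f["cx"]],[0,F,f["cy"]],[0,0,1.]]); return K,np.array([f["k1"],0,0,0.]),R,t
def ray(f,u,v):
    K,d,R,t=cam(f); x=cv2.undistortPoints(np.array([[[u,v]]],float),K,d)[0,0]
    return -R.T@t, R.T@np.array([x[0],x[1],1.])
def onz(f,u,v,z):
    o,r=ray(f,u,v); return o+r*(z-o[2])/r[2]
def proj(f,P):
    K,d,R,t=cam(f); return cv2.projectPoints(np.array(P,float).reshape(-1,1,3),cv2.Rodrigues(R)[0],t,K,d)[0][:,0]
def save(f,n): cv2.imwrite("pics/"+n+".png",f["pixels"][:,:,::-1])
def crop(f,n,x0,y0,x1,y1,s):
    cv2.imwrite("pics/"+n+".png",cv2.resize(f["pixels"][y0:y1,x0:x1,::-1],None,fx=s,fy=s,interpolation=cv2.INTER_CUBIC))
E
python3 - <<'E'
from h import *
import pickle
for n in("top","side"):
    f=bot.grab_frame(n); save(f,n+"0"); pickle.dump(f,open(n+"0.pkl","wb")); o,_=ray(f,320,240); print(n,o,f["fovy"],f["k1"])
print(bot.observe())
E
```

```text
top [ 0.38390229 -0.01872958  1.26497138] 55.980971138439834 -0.07218114111142278
side [0.13904756 0.8676873  0.8256903 ] 48.58797703039143 -0.12217797962305924
{'clock': 0.1, 'qpos': array([ 1.2187769 ,  0.52197498, -0.03634936,  1.59992156,  0.0212016 ,
        1.02111038, -0.11277841]), 'qd': array([-5.38211141e-04, -8.99814222e-04, -9.45727797e-04, -1.44761038e-03,
       -2.69063188e-05,  3.86948481e-04, -1.47264644e-03]), 'joint_efforts': array([ 5.75375874e-03, -9.28489351e+01,  1.98521152e+00, -3.70532691e+01,
        1.82839937e-02,  5.34895429e-03,  1.67918671e-05]), 'position': array([ 0.17371308, -0.60006789,  0.23078076]), 'tool_rot': array([-3.14056522e+00,  6.20753608e-05,  2.81849395e-01]), 'force': array([ 0.43745262, -0.28725822, -0.77402709]), 'moment': array([-0.042444  , -0.01332143,  0.03585373]), 'finger_force': 0.0, 'grip_width': 0.08525913882385774}
```

View pics/top0.png

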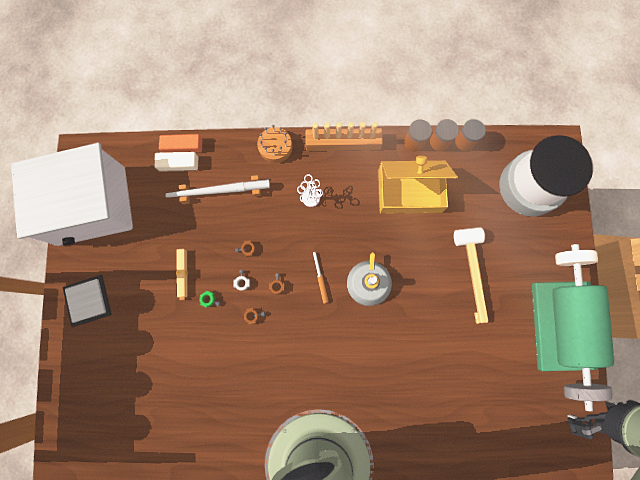

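View pics/side0.png

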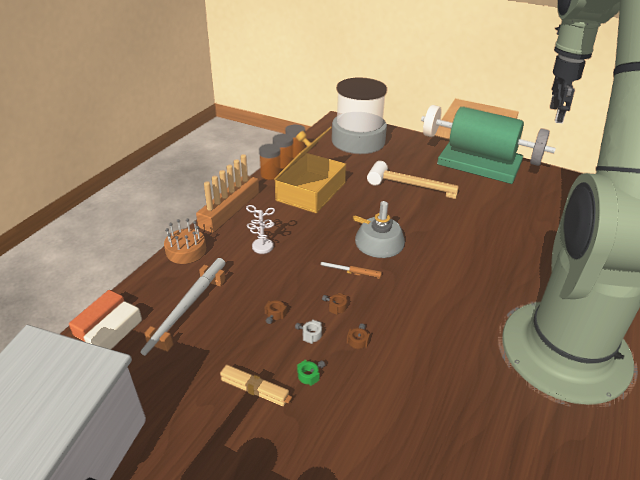

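The top picture shows the housing at about (370,283) with the pointer up at (373,255). The steel collar is at (242,283) with its screw to the left, between brown and green look-alikes. I'll enlarge these.

```bash
python3 - <<'E'
from h import *
import pickle
T=pickle.load(open("top0.pkl","rb"));S=pickle.load(open("side0.pkl","rb"))
def c(f,x,y,w=25,s=8): 
    return cv2.resize(f["pixels"][y:y+37,x:x+50,::-1],None,fx=s,fy=s,interpolation=cv2.INTER_CUBIC)
a=np.vstack([np.hstack([c(T,220,265),c(T,345,247)]),np.hstack([c(S,290,310),c(S,355,196)])])
for i in range(0,800,80): cv2.line(a,(i,0),(i,6),(0,255,0),1)
cv2.imwrite("pics/c1.png",a)
E
```

```text
(no output)
```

View pics/c1.png

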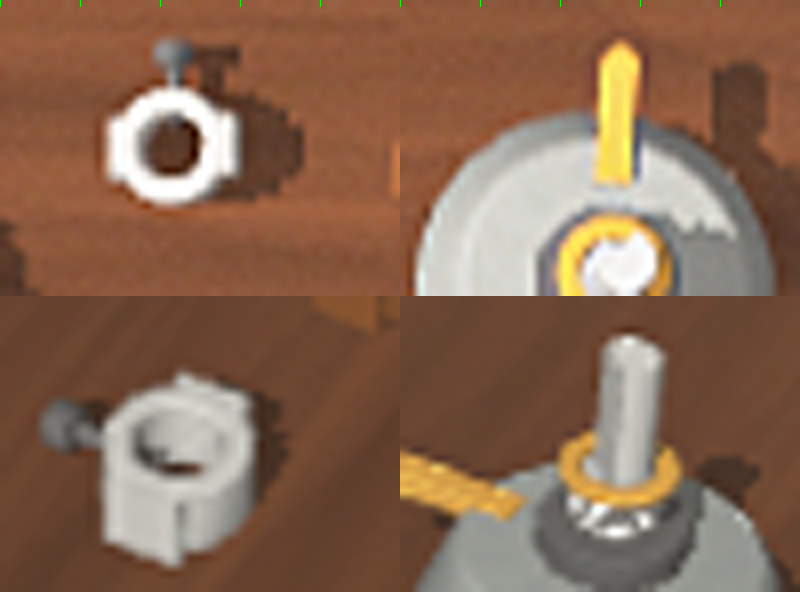

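The crop shows the collar ring at about (172,145) and the screw head at (174,52), offset (220,265), scale 8. The pointer tip is at (620,42) in the right half. The shaft's flat seems to face upper-left in the top view, so I'll zoom in on it with candidate overlays.

```bash
python3 - <<'E'
from h import *
import pickle
T=pickle.load(open("top0.pkl","rb"));S=pickle.load(open("side0.pkl","rb"))
q=lambda px,py,x,y:(x+(px+.5)/8-.5,y+(py+.5)/8-.5)
print("collar T",onz(T,*q(172,145,220,265),.022)," head T",onz(T,*q(174,52,220,265),.011), "grip sides",onz(T,*q(108,148,220,265),.022),onz(T,*q(238,143,220,265),.022))
print("collar S",onz(S,*q(178,440-296,290,310),.022),"head S",onz(S,*q(63,424-296,290,310),.011))
print("tip T",onz(T,*q(620-400,42,345,247),.046),"washer T",onz(T,*q(614-400,262,345,247),.08),"top S",onz(S,*q(632-400,347-296,355,196),.12),"washerS",onz(S,*q(620-400,470-296,355,196),.08))
# segment washer brass in both
for n,f,b in(("T",T,(360,272,386,296)),("S",S,(370,210,396,226))):
    p=f["pixels"].astype(int); m=(p[...,0]-p[...,2]>60)&(p[...,0]>130); m2=np.zeros_like(m); x0,y0,x1,y1=b; m2[y0:y1,x0:x1]=m[y0:y1,x0:x1]
    ys,xs=np.nonzero(m2); print(n,xs.min(),xs.max(),ys.min(),ys.max(),onz(f,(xs.min()+xs.max())/2,(ys.min()+ys.max())/2,.08))
c=lambda f,x,y:cv2.resize(f["pixels"][y:y+30,x:x+20,::-1],None,fx=20,fy=20,interpolation=cv2.INTER_NEAREST)
cv2.imwrite("pics/c2.png",np.hstack([c(T,362,267),c(S,372,198)]))
E
```

```text
collar T [0.48593847 0.20858984 0.022     ]  head T [0.51947676 0.2104803  0.011     ] grip sides [0.48504113 0.23093133 0.022     ] [0.48647855 0.18558865 0.022     ]
collar S [0.48743533 0.21202143 0.022     ] head S [0.52097978 0.21242204 0.011     ]
tip T [ 0.56512941 -0.15277546  0.046     ] washer T [ 0.48718783 -0.14506534  0.08      ] top S [ 0.48639207 -0.14585459  0.12      ] washerS [ 0.48372669 -0.13898483  0.08      ]
T 364 378 274 288 [ 0.4827662  -0.14412884  0.08      ]
S 370 389 213 222 [ 0.48889775 -0.13520712  0.08      ]
```

View pics/c2.png

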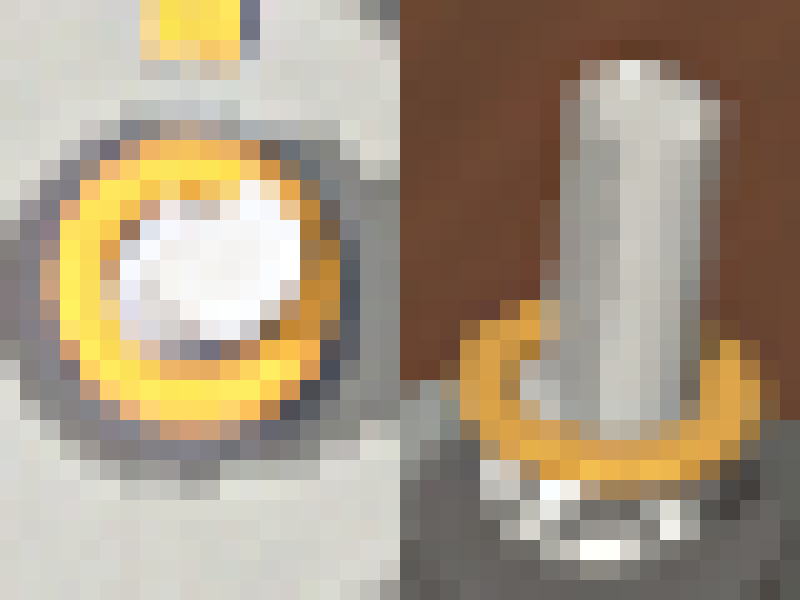

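The zooms agree that the flat faces about +45..50° in azimuth (up-left in the top view, the darker left facet in the side view). The pointer is at about -6°. I'll fit both more precisely.

```bash
python3 - <<'E'
from h import *
import pickle
from scipy.optimize import least_squares
T=pickle.load(open("top0.pkl","rb"));S=pickle.load(open("side0.pkl","rb"))
A=onz(T,371.35,280.35,.08); print("A",A, "S proj",proj(S,[A,A+[0,0,.04]]),"T proj top",proj(T,A+[0,0,.04]))
p=T["pixels"].astype(float); w=np.clip((p[...,0]-p[...,2]-60)/130,0,1)
pts=[]
for v in range(254,269):
    seg=w[v,364:384]; 
    if seg.sum()>2: u=364+(seg*np.arange(20)).sum()/seg.sum(); P=onz(T,u,v,.05); pts.append(P); print(v,round(seg.sum(),1),P[:2].round(4))
P=np.array(pts); k=np.polyfit(P[2:,0],P[2:,1],1); print("slope",k[0],"az",np.arctan(k[0]),"y at A.x",np.polyval(k,A[0]))
# housing grey foot outline in top: circle r=62 z~0
x=np.linspace(0,2*np.pi,13)
# photometric fit of shaft+washer with polygon regions: top-face white (T)
def D(c,az,z,r=.01):
    t=np.linspace(np.radians(56.6),2*np.pi-np.radians(56.6),60)+az
    return np.c_[c[0]+r*np.cos(t),c[1]+r*np.sin(t),np.full(60,z)]
def cover(f,polys,b,s=16):
    x0,y0,x1,y1=b; m=np.zeros(((y1-y0)*s,(x1-x0)*s),np.uint8)
    for q in polys:
        uv=(proj(f,q)-[x0-.5,y0-.5])*s
        cv2.fillConvexPoly(m,cv2.convexHull(uv.astype(np.float32)).astype(np.int32),255)
    return cv2.resize(m,(x1-x0,y1-y0),interpolation=cv2.INTER_AREA)/255.
bT=(362,272,382,292); bS=(372,198,396,212)
yT=w[bT[1]:bT[3],bT[0]:bT[2]]
q=S["pixels"].astype(float); yS=1-np.clip((q[...,0]-q[...,2]-0)/50,0,1)[bS[1]:bS[3],bS[0]:bS[2]]
def circ(c,z,r,n=60):
    t=np.linspace(0,2*np.pi,n);return np.c_[c[0]+r*np.cos(t),c[1]+r*np.sin(t),np.full(n,z)]
best=[]
from itertools import product
for az in np.radians(np.arange(0,360,10)):
  bb=(9,)
  for dx,dy,ex,ey in product(np.arange(-.004,.0041,.002),np.arange(-.004,.0041,.002),[0],[0]):
    c=A[:2]+[dx,dy]
    hull=[np.vstack([D(c,az,.074),D(c,az,.12)])]
    e=((cover(S,hull,bS)-yS)**2).mean()
    m=np.clip(cover(T,[circ(c,.08,.019)],bT)-cover(T,hull,bT),0,1)
    e2=((m-yT)**2).mean()
    bb=min(bb,(e+e2,e,e2,dx,dy))
  best.append((bb,np.degrees(az)))
for b in sorted(best)[:8]: print(np.round(b[0],4),b[1])
E
```

```text
A [ 0.48446268 -0.14509102  0.08      ] S proj [[382.73669096 215.95753047]
 [384.18828831 202.31223607]] T proj top [[372.99799371 278.99542232]]
254 5.3 [ 0.5585 -0.1534]
255 5.2 [ 0.5558 -0.1536]
256 5.3 [ 0.553  -0.1534]
257 5.6 [ 0.5503 -0.1531]
258 5.8 [ 0.5476 -0.1535]
259 6.1 [ 0.5448 -0.1534]
260 5.9 [ 0.5421 -0.1546]
261 5.0 [ 0.5393 -0.1578]
262 4.0 [ 0.5366 -0.1568]
263 3.5 [ 0.5339 -0.1541]
264 3.2 [ 0.5312 -0.1509]
265 3.0 [ 0.5285 -0.1496]
266 3.0 [ 0.5258 -0.1495]
267 3.3 [ 0.5231 -0.1491]
268 3.5 [ 0.5204 -0.149 ]
slope -0.17149175381657167 az -0.16983965193092512 y at A.x -0.14373400744887693
[0.0791 0.0282 0.0509 0.     0.    ] 340.0
[0.0792 0.0301 0.0492 0.     0.    ] 350.0
[ 0.0809  0.0222  0.0587 -0.002   0.    ] 190.0
[ 0.0814  0.0204  0.0609 -0.002   0.    ] 200.0
[0.082  0.0282 0.0537 0.     0.    ] 330.0
[0.0823 0.022  0.0602 0.     0.    ] 270.0
[0.083  0.0214 0.0615 0.     0.    ] 260.0
[0.084  0.0256 0.0584 0.     0.    ] 310.0
```

```bash
python3 - <<'E'
from h import *
import pickle
T=pickle.load(open("top0.pkl","rb"));S=pickle.load(open("side0.pkl","rb"))
p=T["pixels"].astype(float); w=np.clip((p[...,1]-p[...,2]-50)/70,0,1)
P=[]
for v in range(253,270):
    seg=w[v,364:384]
    if seg.sum()>2: u=364+(seg*np.arange(20)).sum()/seg.sum(); P.append(onz(T,u,v,.05)); 
P=np.array(P);print(P[:,:2].round(4).tolist())
k=np.polyfit(P[:,0],P[:,1],1); print("slope",k[0],"y at A.x",np.polyval(k,.4845))
c=np.array([.4845,-.1450])
def D(az,z):
    h=np.radians(56.6); t=np.linspace(h,2*np.pi-h,40)+az
    return np.c_[c[0]+.01*np.cos(t),c[1]+.01*np.sin(t),np.full(40,z)]
rows=[]
for azd in (30,50):
  out=[]
  for f,x0,y0 in((T,362,270),(S,372,198)):
    a=cv2.resize(f["pixels"][y0:y0+20,x0:x0+20,::-1],None,fx=15,fy=15,interpolation=cv2.INTER_NEAREST)
    az=np.radians(azd); d=D(az,.12); b=D(az,.08)
    for q,cl in((d,1),(np.array([d[0],b[0],b[-1],d[-1]]),1)):
        cv2.polylines(a,[((proj(f,q)-[x0-.5,y0-.5])*15).astype(np.int32)],True,(0,0,255) if len(q)>4 else (255,0,0),1)
    out.append(a)
  rows.append(np.hstack(out))
cv2.imwrite("pics/c3.png",np.vstack(rows))
E
```

```text
[[0.5613, -0.1522], [0.5585, -0.1523], [0.5558, -0.1519], [0.5531, -0.1515], [0.5503, -0.1512], [0.5476, -0.1508], [0.5449, -0.1506], [0.5421, -0.1502], [0.5394, -0.1501], [0.5367, -0.15], [0.534, -0.15], [0.5312, -0.1499], [0.5285, -0.1498], [0.5258, -0.1497], [0.5231, -0.1493], [0.5204, -0.1492], [0.5177, -0.1498]]
slope -0.06785317679561541 y at A.x -0.14676769134686501
```

View pics/c3.png

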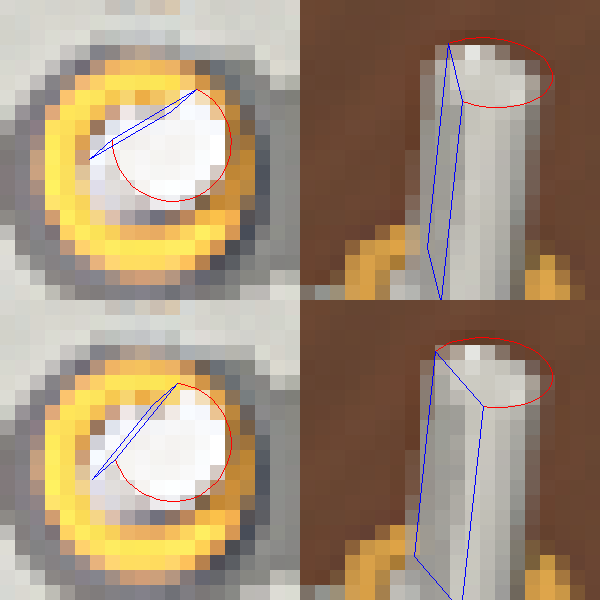

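With both views combined, the flat's azimuth is about 42° and the axis is near (0.485,-0.145). The collar centre is near (0.487,0.210) with its screw at about +0.035 rad. I'll start moving and travel clear of the motor first.

Emit:
jog_arm(
  motion=[
    [0.28,-0.96,0,0,1],
    [0.28,-0.96,0,0,1],
    [0.28,-0.96,0,0,1],
    [0.28,-0.96,0,0,1],
    [0.28,-0.96,0,0,1],
    [0.28,-0.96,0,0,1],
    [0.28,-0.96,0,0,1],
    [0.28,-0.96,0,0,1],
    [0.28,-0.96,0,0,1],
    [0.28,-0.96,0,0,1],
    [0.28,-0.96,0,0,1],
    [0.28,-0.96,0,0,1],
  ],
)

```text
clock: 1.3
position: [0.1742, -0.2391, 0.2312]
tool_rot: [-3.142, 0.0, 0.282]
force: [0.3, 1.7, 1.0]
grip_width: 0.0853
finger_force: 0.0
```

Emit:
jog_arm(
  motion=[
    [0.98,-0.01,0,0,1],
    [0.98,-0.01,0,0,1],
    [0.98,-0.01,0,0,1],
    [0.98,-0.01,0,0,1],
    [0.98,-0.01,0,0,1],
    [0.98,-0.01,0,0,1],
    [0.98,-0.01,0,0,1],
    [0.98,-0.01,0,0,1],
    [0.98,-0.01,0,0,1],
    [0.98,-0.01,0,0,1],
    [0.98,-0.01,0,0,1],
  ],
)

```text
clock: 2.4
position: [0.4852, -0.1468, 0.231]
tool_rot: [-3.141, 0.0, 0.282]
force: [0.8, -0.2, 0.0]
grip_width: 0.0855
finger_force: 0.0
```

Emit:
jog_arm(
  motion=[
    [0,0,0,-1,1],
    [0,0,0,-1,1],
    [0,0,0,-1,1],
    [0,0,0,-1,1],
    [0,0,0,-1,1],
    [0,0,0,-1,1],
    [0,0,0,-1,1],
    [0,0,0,-1,1],
    [0,0,0,-1,1],
    [0,0,0,-1,1],
    [0,0,0,-1,1],
    [0,0,0,-1,1],
  ],
)

```text
clock: 3.6
position: [0.4841, -0.1472, 0.2311]
tool_rot: [-3.141, -0.0, 1.245]
force: [0.9, -0.8, 0.6]
grip_width: 0.0851
finger_force: 0.0
```

Emit:
jog_arm(
  motion=[
    [0,0,0,-1,1],
    [0,0,0,-1,1],
    [0,0,0,-1,1],
    [0,0,0,-1,1],
    [0,0,0,-1,1],
    [0,0,0,-1,1],
    [0,0,0,-1,1],
    [0,0,0,-1,1],
    [0,0,0,-1,1],
    [0,0,0,-1,1],
    [0,0,0,-1,1],
    [0,0,0,-1,1],
    [0,0,0,-1,1],
  ],
)

```text
schema error: expected 1 to 12 rows
```

Emit:
jog_arm(
  motion=[
    [0,0,0,-1,1],
    [0,0,0,-1,1],
    [0,0,0,-1,1],
    [0,0,0,-1,1],
    [0,0,0,-1,1],
    [0,0,0,-1,1],
    [0,0,0,-1,1],
    [0,0,0,-1,1],
    [0,0,0,-1,1],
    [0,0,0,-1,1],
    [0,0,0,-1,1],
    [0,0,0,-1,1],
  ],
)

```text
clock: 4.8
position: [0.4841, -0.1473, 0.2311]
tool_rot: [-3.141, -0.0, 2.205]
force: [0.2, -0.2, -0.8]
grip_width: 0.0853
finger_force: 0.0
```

Emit:
jog_arm(
  motion=[
    [0,0,0,-1,1],
    [0,0,0.8,-0.2,1],
    [0,0,0.8,0,1],
    [0,0,0.8,0,1],
    [0,0,0.8,0,1],
    [0,0,0.8,0,1],
    [0,0,0.75,0,1],
    [0,0,0,0,1],
  ],
)

```text
clock: 5.6
position: [0.4828, -0.1468, 0.0866]
tool_rot: [-3.14, -0.004, 2.298]
force: [-1.1, -0.7, 0.3]
grip_width: 0.0856
finger_force: 0.0
```

```bash
python3 - <<'E'
from h import *
T=bot.grab_frame("top");S=bot.grab_frame("side")
c=lambda f,x,y:cv2.resize(f["pixels"][y:y+60,x:x+40,::-1],None,fx=10,fy=10,interpolation=cv2.INTER_CUBIC)
cv2.imwrite("pics/c4.png",np.hstack([c(T,352,250),c(S,362,180)]));print(bot.observe()["qpos"].round(2))
E
```

```text
[ 0.7   0.64 -0.71  2.    0.62  0.73  0.33]
```

View pics/c4.png

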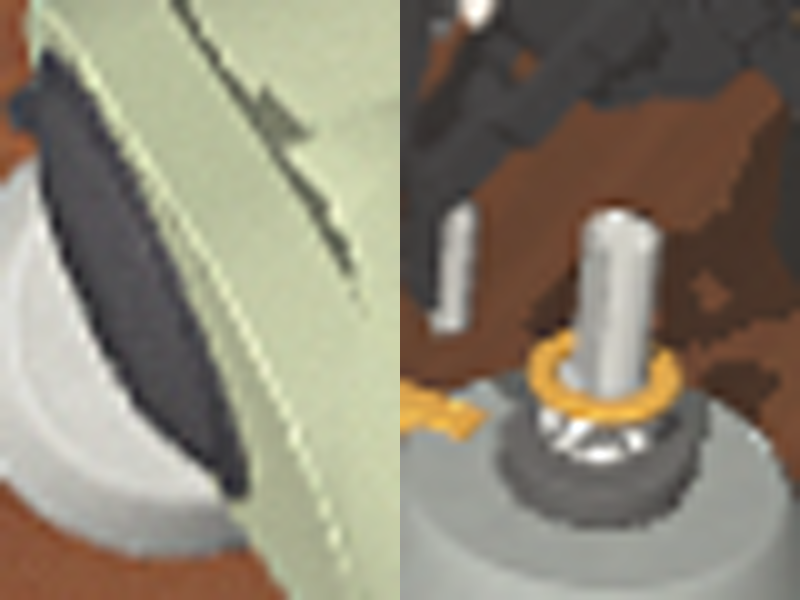

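The side crop shows the shaft standing between the two open pads, the left one at (455,270) and the right at about (790,290). I'll close gently.

Emit:
jog_arm(
  motion=[
    [0,0,0,0,0],
    [0,0,0,0,0],
    [0,0,0,0,0],
    [0,0,0,0,0],
    [0,0,0,0,0],
    [0,0,0,0,0],
    [0,0,0,0,0],
    [0,0,0,0,0],
  ],
  newtons=25,
)

```text
clock: 6.5
position: [0.4849, -0.1469, 0.0891]
tool_rot: [3.14, 0.001, 2.298]
force: [3.6, 3.0, 5.5]
grip_width: 0.015
finger_force: 26.0
```

The width of 15 mm means a pad is seated on the flat, so the flat is now at yaw − π/2 = 0.727. The pointer is at about −0.09, so I'll turn +0.817 about tool z and follow the 2.25 mm offset of the axis.

Emit:
jog_arm(
  motion=[
    [0.006,0,0,1,0],
    [0.006,0,0,1,0],
    [0.006,0,0,1,0],
    [0.006,0,0,1,0],
    [0.006,0,0,1,0],
    [0.006,0,0,1,0],
    [0.006,0,0,1,0],
    [0.006,0,0,1,0],
    [0.006,0,0,1,0],
    [0.006,0,0,1,0],
    [0,0,0,0.2,0],
    [0,0,0,0,0],
  ],
)

```text
clock: 7.7
position: [0.4826, -0.1458, 0.089]
tool_rot: [-3.14, 0.001, 1.481]
force: [-8.6, 0.7, 15.6]
grip_width: 0.0148
finger_force: 25.9
```

```bash
python3 - <<'E'
from h import *
print(bot.observe())
E
```

```text
{'clock': 7.7, 'qpos': array([ 0.55176406,  0.58890795, -0.50335326,  2.00912641,  0.45643963,
        0.65636515, -0.33906627]), 'qd': array([ 5.75748355e-03,  2.05529023e-03, -4.56290459e-03,  2.40062293e-05,
        4.14751928e-03,  1.77574406e-03,  1.54645783e-02]), 'joint_efforts': array([ -1.00555714, -76.39424801,  -6.94080278, -25.18186927,
         0.48424272,  -2.31066182,  -0.5241693 ]), 'position': array([ 0.48261058, -0.14583606,  0.08904563]), 'tool_rot': array([-3.13972632e+00,  1.01531172e-03,  1.48086883e+00]), 'force': array([-8.59689751,  0.66399669, 15.58824359]), 'moment': array([ 0.27706636,  1.62215948, -0.00878937]), 'finger_force': 25.893882315308474, 'grip_width': 0.014828921733822166}
```

Emit:
jog_arm(
  motion=[
    [0,-0.055,0,0,0],
    [0,0,0,0,1],
    [0,0,0,0,1],
    [0,0,0,0,1],
    [0,0,0,0,1],
    [0,0,0,0,1],
    [0,0,-0.9,0,1],
    [0,0,-0.9,0,1],
    [0,0,-0.9,0,1],
    [0,0,-0.9,0,1],
    [0,0,-0.9,0,1],
    [0,0,0,0,1],
  ],
)

```text
clock: 8.9
position: [0.4833, -0.1457, 0.2268]
tool_rot: [3.137, 0.001, 1.482]
force: [0.9, -0.7, 0.3]
grip_width: 0.0856
finger_force: 0.0
```

Emit:
jog_arm(
  motion=[
    [0.98,-0.07,0,0,0.75],
    [0.98,-0.07,0,0,0.75],
    [0.98,-0.07,0,0,0.75],
    [0.98,-0.07,0,0,0.75],
    [0.98,-0.07,0,0,0.75],
    [0.98,-0.07,0,0,0.75],
    [0.98,-0.07,0,0,0.75],
    [0.98,-0.07,0,0,0.75],
    [0.98,-0.07,0,0,0.75],
    [0.98,-0.07,0,0,0.75],
    [0.98,-0.07,0,0,0.75],
    [0.98,-0.07,0,0,0.75],
  ],
)

```text
clock: 10.1
position: [0.488, 0.2092, 0.2233]
tool_rot: [-3.141, 0.0, 1.482]
force: [0.3, -0.7, -0.7]
grip_width: 0.0641
finger_force: 0.0
```

Emit:
jog_arm(
  motion=[
    [0,0,0,-1,0.75],
    [0,0,0,-1,0.75],
    [0,0,0,-1,0.75],
    [0,0,0,-1,0.75],
    [0,0,0,-1,0.75],
    [0,0,0,-1,0.75],
    [0,0,0,-1,0.75],
    [0,0,0,-1,0.75],
    [0,0,0,-1,0.75],
    [0,0,0,-1,0.75],
    [0,0,0,-1,0.75],
    [0,0,0,-1,0.75],
  ],
)

```text
clock: 11.3
position: [0.4881, 0.208, 0.2232]
tool_rot: [-3.141, -0.0, 2.445]
force: [-0.0, 0.2, -0.2]
grip_width: 0.0639
finger_force: 0.0
```

Emit:
jog_arm(
  motion=[
    [0,0,0,-1,0.75],
    [0,0,0,-1,0.75],
    [0,0,0,-1,0.75],
    [0,0,0,-1,0.75],
    [0,0,0,-1,0.75],
    [0,0,0,-1,0.75],
    [0,0,0,-1,0.75],
    [0,0,0,-1,0.75],
    [0,0,0,-1,0.75],
    [0,0,0,-0.2,0.75],
  ],
)

```text
clock: 12.3
position: [0.4881, 0.208, 0.2232]
tool_rot: [3.141, -0.001, -3.103]
force: [-0.5, 0.4, -0.6]
grip_width: 0.064
finger_force: 0.0
```

```bash
python3 - <<'E'
from h import *
import pickle
T=bot.grab_frame("top");S=bot.grab_frame("side");pickle.dump((T,S),open("f2.pkl","wb"))
c=lambda f,x,y:cv2.resize(f["pixels"][y:y+60,x:x+40,::-1],None,fx=10,fy=10,interpolation=cv2.INTER_CUBIC)
cv2.imwrite("pics/c5.png",np.hstack([c(T,352,247),c(S,362,180)]));o=bot.observe();print(o["qpos"].round(2),o["position"],o["tool_rot"],o["force"])
E
```

```text
[ 0.25  0.59 -1.1   1.82  0.59  1.1   0.55] [0.48811991 0.20808345 0.22340327] [ 3.14145807e+00 -6.26025885e-04 -3.10693552e+00] [-0.31752542 -0.227319    1.01341311]
```

View pics/c5.png

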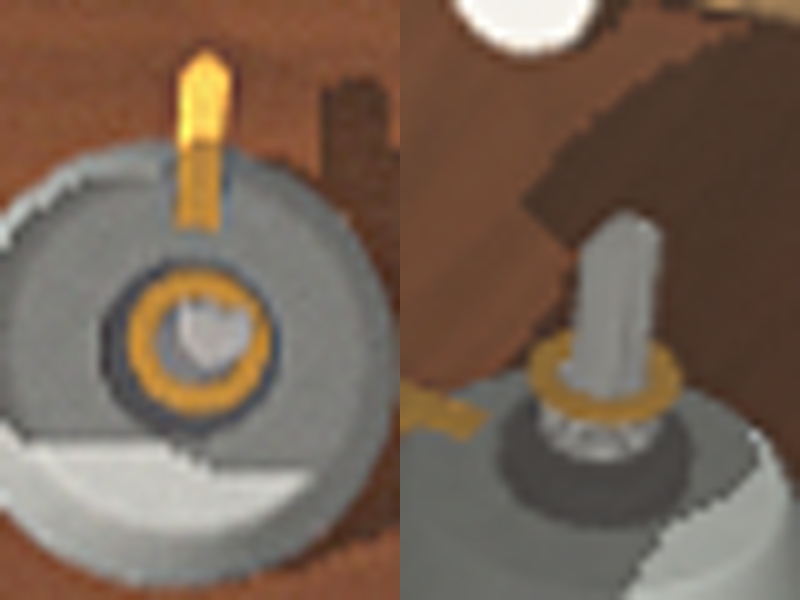

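The flat now faces the pointer in the top crop: pointer tip (206,52), washer centre (200,340), flat edge on the upper side of the shaft. Next I descend on the collar.

Emit:
jog_arm(
  motion=[
    [0.044,0.078,0.9,0,0.75],
    [0,0,0.9,0,0.75],
    [0,0,0.9,0,0.75],
    [0,0,0.9,0,0.75],
    [0,0,0.9,0,0.75],
    [0,0,0.9,0,0.75],
    [0,0,0.9,0,0.75],
    [0,0,0.6,0,0.75],
    [0,0,0.3,0,0.75],
    [0,0,0.1,0,0.75],
    [0,0,0,0,0.75],
    [0,0,0,0,0.75],
  ],
)

```text
clock: 13.6
position: [0.4873, 0.2106, 0.0056]
tool_rot: [3.141, 0.001, -3.106]
force: [0.9, -0.8, 0.7]
grip_width: 0.0639
finger_force: 0.0
```

```bash
python3 - <<'E'
from h import *
S=bot.grab_frame("side");T=bot.grab_frame("top")
c=lambda f,x,y:cv2.resize(f["pixels"][y:y+60,x:x+40,::-1],None,fx=10,fy=10,interpolation=cv2.INTER_CUBIC)
cv2.imwrite("pics/c6.png",np.hstack([c(T,222,255),c(S,292,298)]));o=bot.observe();print(o["position"],o["tool_rot"],o["force"])
E
```

```text
[0.48729453 0.21048505 0.00554856] [ 3.14133923e+00  1.08281388e-03 -3.10596419e+00] [-0.81956424  0.45538103 -0.12384547]
```

View pics/c6.png

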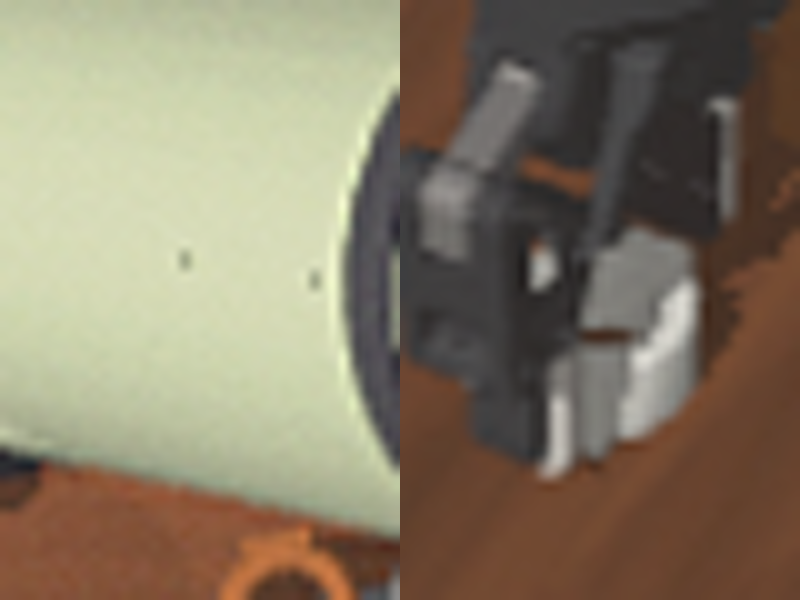

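```bash
python3 - <<'E'
from h import *
import pickle
S=pickle.load(open("side0.pkl","rb"))
for n,P in dict(collar=[.4867,.2103,.022],padL=[.4763,.2423,.01],padR=[.4983,.2423,.01],backL=[.4763,.2573,.01],backR=[.4983,.2573,.01]).items(): print(n,(proj(S,P)[0]-[292,298])*10+[400,0])
# collar in undisturbed side picture
print((proj(S,[[.4867,.2103,.022]])-[290,310])*8+[0,296])
E
```

```text
collar [605.3166434  291.42109914]
padL [574.79263733 454.18584387]
padR [479.11272883 414.37230131]
backL [538.65980432 504.64637435]
backR [442.34053832 464.07482179]
[[180.25331472 433.13687931]]
```

The model and picture agree: collar at about (605,291) and the near pad's edge around (560,465), both straddling the collar. Closing.

Emit:
jog_arm(
  motion=[
    [0,0,0.05,0,0],
    [0,0,0,0,0],
    [0,0,0,0,0],
    [0,0,0,0,0],
    [0,0,0,0,0],
    [0,0,0,0,0],
  ],
  newtons=60,
)

```text
clock: 14.3
position: [0.487, 0.2104, 0.0037]
tool_rot: [-3.141, 0.001, -3.106]
force: [-1.9, -1.9, 8.2]
grip_width: 0.0405
finger_force: 60.5
```

Emit:
jog_arm(
  motion=[
    [0,0,-0.3,0,0],
    [0,0,-0.9,0,0],
    [0,0,-0.9,0,0],
    [0,0,-0.9,0,0],
    [0,0,-0.9,0,0],
    [0,0,-0.9,0,0],
    [0,0,-0.9,0,0],
    [0,0,-0.9,0,0],
    [0,0,0,0,0],
  ],
)

```text
clock: 15.2
position: [0.4876, 0.2113, 0.2046]
tool_rot: [3.14, 0.004, -3.105]
force: [0.7, -0.1, -1.7]
grip_width: 0.0408
finger_force: 61.5
```

```bash
python3 - <<'E'
from h import *
import pickle
S=bot.grab_frame("side");o=bot.observe();print(o["position"],o["tool_rot"],o["force"],o["moment"],o["qpos"].round(2))
pickle.dump(S,open("s3.pkl","wb"))
u,v=proj(S,o["position"]+[0,0,.011])[0].astype(int); x0,y0=u-30,v-25;print(x0,y0)
crop(S,"c7",x0,y0,x0+60,y0+50,12)
E
```

```text
[0.48724389 0.21062185 0.20282658] [ 3.14114309e+00  2.34760436e-03 -3.10564610e+00] [-1.22983216 -0.17540644 -1.76341096] [-0.03525614 -0.017518   -0.02397334] [ 0.23  0.61 -1.07  1.84  0.62  1.06  0.52]
282 229
```

View pics/c7.png

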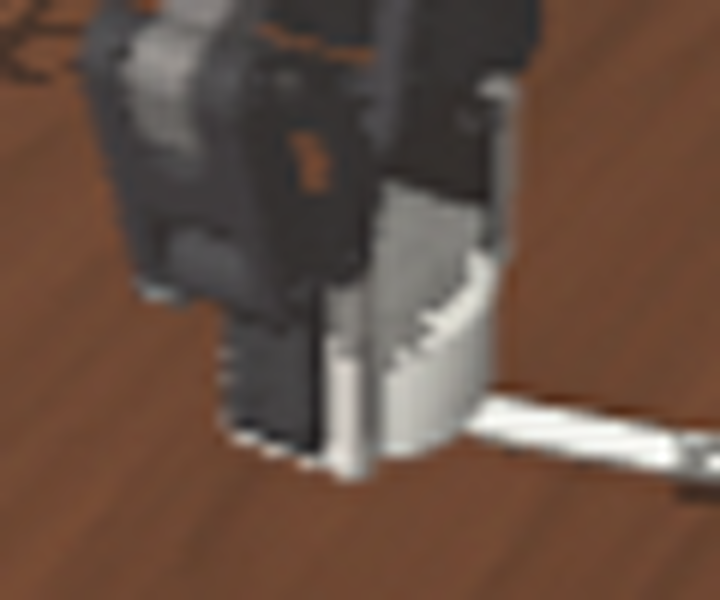

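```bash
python3 - <<'E'
from h import *
import pickle
S=pickle.load(open("s3.pkl","rb")); T0=np.array([.4872,.2106,.2028]); x0,y0=282,229
z=lambda p:(proj(S,p)-[x0-.5,y0-.5])*12
t=np.linspace(0,2*np.pi,200)
bot_=T0[2]-.0037
for d in(-.002,0,.002):
    c=T0+[d,0,0]; ring=np.c_[c[0]+.0195*np.cos(t),c[1]+.0195*np.sin(t),np.full(200,bot_)]
    a=z(ring); ring[:,2]+=.022; b=z(ring); print(d,"right",a[:,0].max().round(),b[:,0].max().round(),"bottom",a[:,1].max().round())
for tipdz in(0,.003): print("pad edge",z([[T0[0]-.011,T0[1]+.0205,T0[2]+tipdz],[T0[0]+.011,T0[1]+.0205,T0[2]+tipdz],[T0[0]-.011,T0[1]+.030,T0[2]+tipdz]]).round())
p=S["pixels"].astype(int)
for v in (y0+25,y0+28,y0+31):print([(int(a[0]-a[2])) for a in p[v,x0+36:x0+46]])
E
```

```text
-0.002 right 517.0 520.0 bottom 474.0
0 right 505.0 508.0 bottom 470.0
0.002 right 494.0 497.0 bottom 466.0
pad edge [[377. 468.]
 [248. 422.]
 [347. 505.]]
pad edge [[377. 453.]
 [248. 407.]
 [347. 490.]]
[6, 9, 12, 10, 12, 41, 61, 61, 61, 60]
[9, 8, 7, 6, 12, 41, 61, 58, 56, 55]
[9, 9, 7, 6, 13, 40, 59, 58, 57, 59]
```

The collar is held level, its centre within about 1 mm of the TCP. I'll turn it to the pointer direction and carry it over the shaft.

Emit:
jog_arm(
  motion=[
    [0,0,0,0.8,0],
    [0,0,0,0.775,0],
  ],
)

```text
clock: 15.45
position: [0.4864, 0.2101, 0.2006]
tool_rot: [-3.141, -0.001, 3.049]
force: [0.3, 0.6, -1.4]
grip_width: 0.0402
finger_force: 61.4
```

Emit:
jog_arm(
  motion=[
    [-0.08,-0.98,0,0,0],
    [-0.08,-0.98,0,0,0],
    [-0.08,-0.98,0,0,0],
    [-0.08,-0.98,0,0,0],
    [-0.08,-0.98,0,0,0],
    [-0.08,-0.98,0,0,0],
    [-0.08,-0.98,0,0,0],
    [-0.08,-0.98,0,0,0],
    [-0.08,-0.98,0,0,0],
    [-0.08,-0.98,0,0,0],
    [-0.08,-0.98,0,0,0],
    [0,0,0,0,0],
  ],
)

```text
clock: 16.65
position: [0.4831, -0.1178, 0.2001]
tool_rot: [-3.141, -0.002, 3.047]
force: [-0.3, 1.2, -1.9]
grip_width: 0.0408
finger_force: 61.4
```

Emit:
jog_arm(
  motion=[
    [-0.08,-0.98,0,0,0],
    [0,0,0,0,0],
    [0,0,0,0,0],
  ],
)

```text
clock: 16.95
position: [0.4834, -0.1434, 0.2007]
tool_rot: [3.141, -0.001, 3.051]
force: [0.3, 1.0, -1.8]
grip_width: 0.0406
finger_force: 61.5
```

```bash
python3 - <<'E'
from h import *
o=bot.observe();print(o["position"],o["tool_rot"],o["force"],o["moment"],o["qpos"].round(2))
yaw=o["tool_rot"][2]; d=np.array([.4843,-.1436])-o["position"][:2]
print("units x,y",np.array([d@[np.cos(yaw),np.sin(yaw)],d@[np.sin(yaw),-np.cos(yaw)]])/.03, "turn",(yaw%(2*np.pi)-(np.pi-.09))/.08)
E
```

```text
[ 0.48343002 -0.14338463  0.20072378] [ 3.14102572e+00 -9.87972511e-04  3.05108205e+00] [ 0.29494679  0.98054736 -1.78155622] [-0.00060075  0.04015755  0.0285453 ] [ 0.95  0.57 -1.07  1.91  0.59  1.02  1.09]
units x,y [-0.02952944 -0.00452829] turn -0.006382534773219373
```

Emit:
jog_arm(
  motion=[
    [-0.03,-0.005,0.8,0,0],
    [0,0,0.8,0,0],
    [0,0,0.7,0,0],
    [0,0,0.1,0,0],
    [0,0,0.1,0,0],
    [0,0,0.1,0,0],
    [0,0,0,0,0],
  ],
)

```text
clock: 17.65
position: [0.485, -0.1436, 0.1237]
tool_rot: [-3.141, 0.001, 3.052]
force: [-0.0, 0.1, -2.3]
grip_width: 0.0408
finger_force: 61.4
```

```bash
python3 - <<'E'
from h import *
S=bot.grab_frame("side");T=bot.grab_frame("top")
c=lambda f,x,y:cv2.resize(f["pixels"][y:y+50,x:x+36,::-1],None,fx=11,fy=11,interpolation=cv2.INTER_CUBIC)
cv2.imwrite("pics/c8.png",np.hstack([c(T,350,250),c(S,364,180)]));o=bot.observe();print(o["position"],o["tool_rot"],o["force"],o["moment"])
E
```

```text
[ 0.48499236 -0.14379282  0.12382464] [-3.14135483e+00  6.89909913e-04  3.05159262e+00] [-0.01953245 -0.26298491 -1.44300557] [-0.0212534  -0.01431314  0.03475626]
```

View pics/c8.png

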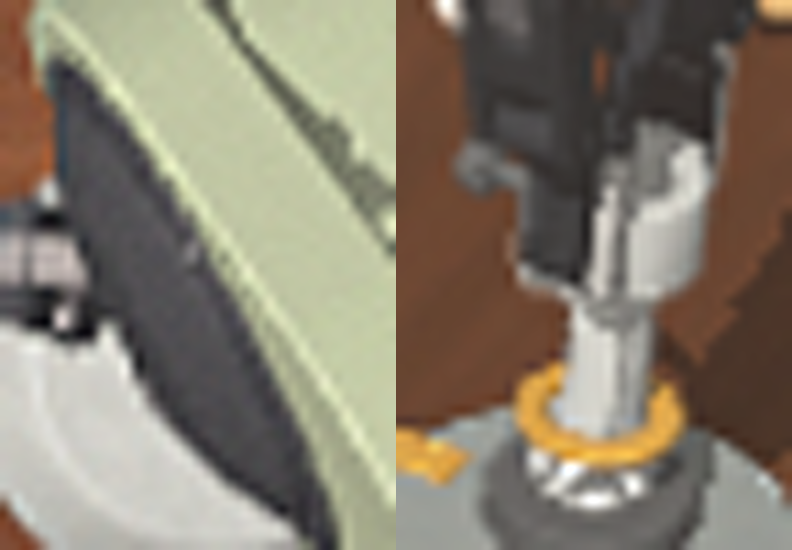

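The side crop shows the collar just at the shaft top, bottom edge around (620,305), centred over the shaft at (607,300) to about 1 mm. I'll lower it slowly and watch the force.

Emit:
jog_arm(
  motion=[
    [0,0,0.1,0,0],
    [0,0,0.1,0,0],
    [0,0,0.1,0,0],
    [0,0,0,0,0],
  ],
)

```text
clock: 18.15
position: [0.4845, -0.1437, 0.1139]
tool_rot: [3.141, -0.001, 3.052]
force: [0.4, -0.2, -1.3]
grip_width: 0.0404
finger_force: 61.4
```

```bash
python3 - <<'E'
from h import *
o=bot.observe();print(o["position"],o["tool_rot"],o["force"],o["moment"])
E
```

```text
[ 0.48454063 -0.14371836  0.11387649] [ 3.14141303e+00 -5.76388199e-04  3.05173701e+00] [ 0.36953593 -0.17960875 -1.29452338] [-0.00807825  0.01896901 -0.03557419]
```

Emit:
jog_arm(
  motion=[
    [0,0,0.1,0,0],
    [0,0,0.1,0,0],
    [0,0,0.1,0,0],
    [0,0,0,0,0],
  ],
)

```text
clock: 18.55
position: [0.4846, -0.1437, 0.1049]
tool_rot: [3.141, -0.001, 3.052]
force: [0.2, -1.0, -1.7]
grip_width: 0.0408
finger_force: 61.4
```

Emit:
jog_arm(
  motion=[
    [0,0,0.1,0,0],
    [0,0,0.1,0,0],
    [0,0,0.1,0,0],
    [0,0,0.1,0,0],
    [0,0,0,0,0],
  ],
)

```text
clock: 19.05
position: [0.4846, -0.1436, 0.0929]
tool_rot: [3.141, -0.001, 3.052]
force: [0.6, 0.7, -1.8]
grip_width: 0.0405
finger_force: 61.4
```

Emit:
jog_arm(
  motion=[
    [0,0,0.1,0,0],
    [0,0,0.1,0,0],
    [0,0,0.1,0,0],
    [0,0,0.1,0,0],
    [0,0,0.1,0,0],
    [0,0,0.05,0,0],
    [0,0,0,0,0],
    [0,0,0,0,0],
  ],
)

```text
clock: 19.85
position: [0.4848, -0.1438, 0.0769]
tool_rot: [-3.141, 0.0, 3.052]
force: [-2.0, -0.5, 4.3]
grip_width: 0.0406
finger_force: 62.1
```

```bash
python3 - <<'E'
from h import *
S=bot.grab_frame("side")
crop(S,"c9",350,180,420,232,11);o=bot.observe();print(o["position"],o["tool_rot"],o["force"],o["moment"])
E
```

```text
[ 0.48474336 -0.14373065  0.07691396] [-3.14147513e+00 -1.28704205e-05  3.05177680e+00] [-0.55470061 -0.07624198  4.05668155] [-0.06129783  0.47888426 -0.01284664]
```

View pics/c9.png

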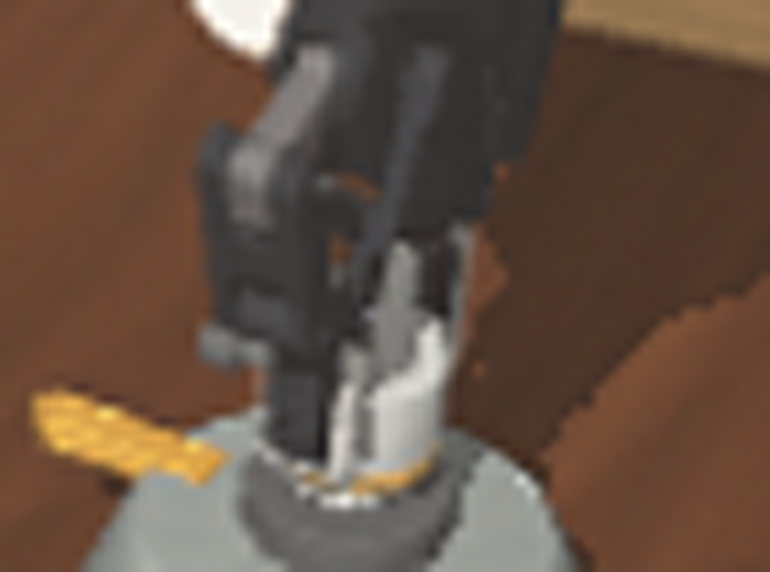

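It is seated on the washer. The force gives about 5 mm, right at half-way, so I'll press about 2 mm further and ease the slight side load.

Emit:
jog_arm(
  motion=[
    [0.015,0,0.04,0,0],
    [0,0,0.035,0,0],
    [0,0,0,0,0],
    [0,0,0,0,0],
  ],
)

```text
clock: 20.3
position: [0.4848, -0.1437, 0.0749]
tool_rot: [-3.141, 0.001, 3.052]
force: [-0.3, -0.3, 6.0]
grip_width: 0.0407
finger_force: 62.3
```

```bash
python3 - <<'E'
from h import *
for i in range(4):
    o=bot.observe();print(o["clock"],o["position"],o["force"],o["moment"],o["tool_rot"]); bot.grab_frame("side")
E
```

```text
20.3 [ 0.48476268 -0.14374815  0.07488847] [-0.33506049 -0.31570891  5.97573155] [-0.20410318  0.09760062 -0.04086778] [-3.14148568e+00  9.57841963e-04  3.05169106e+00]
20.35 [ 0.48473018 -0.14375842  0.07486618] [-1.0433847   0.08829718  6.60505028] [-0.12230314  0.09810435 -0.04178946] [-3.14145473e+00  8.46314844e-04  3.05173910e+00]
20.4 [ 0.48475631 -0.14371521  0.07489111] [-0.78742033 -0.39593005  6.64521593] [-0.13818533  0.07040795  0.01132349] [-3.14152001e+00  9.27458541e-04  3.05175751e+00]
20.45 [ 0.48474009 -0.14374148  0.07488615] [ 0.0475822  -0.27072412  5.87560431] [-0.1924823   0.11035993 -0.00033393] [-3.14149061e+00  9.06372831e-04  3.05169846e+00]
```

The washer is down about 8 mm (force and position agree), the tool is level and the side load is gone. Handing in.

```bash
python3 -c "
from workcell import bot
print(bot.job_done())"
```

```text
the job is handed in; nothing more can be done
None
```

The job is handed in at about 20.5 s of the 53 s allowed: the shaft's flat was turned to the pointer, and the collar is on with its thumbscrew on the flat side, still gripped and pressing the washer about 8 mm down (force and position readings agree).

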